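Unstack the pressed tea into its packing trays

ROBOT

A 6-joint arm with a two-finger parallel gripper is mounted at the origin on the work surface. World frame = base frame: x ahead of the robot, y to its left, z up, the work surface at z = 0. Lengths are in m, angles in degrees, forces in N, time in s.
With the tool pointing down it reaches from about 0.425 to 1.125 m from the base axis. Payload 14.9 kg.
Tool frame: the origin (TCP) lies at the very end of the fingers, on their centre line; the grasp point (between the pads) lies behind it (robot.grip_point_offset is the z of the grasp point in the tool frame, in m); z points along the fingers, y is the line along which they close (so a half turn about z gives the same grasp; the last joint's range is limited). The gripper opens to 91 mm and grips with 3 to 60 N. Pads are 32 mm wide; open, the fingers measure 118 mm over their backs; the gripper's body (76 mm by 178 mm) begins 60 mm behind the grasp point.
Start: joints at [-68.199, 21.709, 99.362, -0, 58.929, -1.908], TCP at [0.281, -0.641, 0.214] pointing down, gripper open.
Joint ranges: [-158.91, 158.91], [-42.39, 125.64], [0.06, 152.35], [-60.88, 240.88], [17.5, 164.5], [-176.32, 176.32]. Speed limits (degrees/s): [108.29, 108.29, 136.94, 180, 180, 180].

INTERFACE

Orientations are given as a 3x3 rotation matrix whose columns are the frame's x, y, z axes.
In Python, from station import sense, camera, workorder, robot gives the robot as it stands.
- The arm moves only by the shell command python3 -m jog 'ROWS' [FORCE]. ROWS is JSON, a list of rows, each an object of numbers: "rx", "ry", "rz": the turn, a rotation vector about the tool's x, y, z in degrees; "dx", "dy", "dz": the shift along the tool's x, y, z in mm; "hand": the finger opening in mm, from 0 to 91.2. A call has 1 to 8 rows; each row is the pose to reach, as a shift and turn from the pose commanded when the call began, along the tool's axes at that moment; what a row does not reach only later rows make up. A row lasts 1/12 s, in which the tool goes at most 41.7 mm and 7.16 degrees, less where a joint would pass 70% of its speed; a pose out of reach is approached as far as the arm can. A call with a gripper value outside its range is refused whole. The fingers move at their own pace and stop on an object; FORCE is the grip in N (left out, the last holds). Time passes only in rows, so rows that repeat a pose let the fingers close. It gives the time, the measured TCP pose, the force, the opening and the grip force at its end, in the units of the state.
- sense(): the state, without advancing time (a new reading comes with each control period).
- camera(name): name is "side" or "top"; returns a dict with "color" (400x640x3 uint8, red, green, blue), "depth" (400x640 float32, m along the optical axis (not along the pixel's ray), 0 where there is no reading), "fx", "fy", "cx", "cy" (pixels), "R" (3x3) and "t" (3): a world point X has camera coordinates R X + t. Camera axes: x right, y down, z forward; pixel columns grow to the right and rows downward; lengths in m; the calibration is good to about 2 mm. A picture is of the moment at which its call begins.
- workorder.finish_job(): hands the job in; it is judged then, once.
The state is a dict: "time_s": time; "qpos": joint angles; "qvel": joint speeds; "joint_torque": joint torques, N m; "tool_pos": TCP position; "ee_rot": TCP orientation; "wrist_force": force on the tool from outside, world axes, zero at the start; "moment": the same for the moment, N m; "finger_gap": finger opening in m; "gripper_force": force on a finger pad.
Only numpy, scipy, OpenCV 4.12 (cv2) and the standard library are available. Lean on these libraries where they do the work, as an engineer would, in place of code of your own. Each camera call takes 0.05 s, during which the arm holds its last target. There are 200 camera calls.

TASK

Two short stacks of pressed tea, each a small paper-wrapped piece lying on a larger bare brick, stand among four shallow wooden trays. Take the stacks apart and lay each of the four pieces flat inside the empty tray made for its shape and size, setting them down gently rather than dropping them. Leave the glue jar and the pile of big wrapped cakes standing where they are.

Things in the scene. Friction and masses are not known exactly. Their poses are not given: they have to be found in the camera images.
- long_brick: Bare dark pressed-tea brick, oblong, 130 (x) x 60 (y) x 30 (z) mm, about 0.23 kg, grooved top, lying flat on the table at the start as the foot of one stack. Origin: centre of its underside; x along its length, z up.
- square_brick: Bare dark pressed-tea brick, square, 66 x 66 x 30 mm, about 0.13 kg, grooved top, lying flat on the table at the start as the foot of the other stack. Origin: centre of its underside; x and y along its sides, z up.
- bar: Small oblong tea bar wrapped in white paper, 84 (x) x 34 (y) x 24 (z) mm, about 0.07 kg, lying at the start roughly centred on one of the two bricks (either one, any yaw), its underside 30 mm above the table. Origin: centre of its underside; x along its length, z up.
- round_cake: Small round tea cake wrapped in white paper, 50 mm diameter, 24 mm high, about 0.045 kg, lying at the start roughly centred on the other brick, its underside 30 mm above the table. Origin: centre of its underside; z up.
- long_tray: The long brick's tray: oblong, inside 150 (x) x 80 (y) mm. Fixed to the table. Shallow pale wood tray, floor 5 mm thick, rim top 11 mm above the table (6 mm above the floor), rim 6 mm thick. Origin: centre of its underside, on the table; z up. x along its length.
- square_tray: The square brick's tray: square, inside 86 x 86 mm. Fixed to the table. Shallow pale wood tray, floor 5 mm thick, rim top 11 mm above the table (6 mm above the floor), rim 6 mm thick. Origin: centre of its underside, on the table; z up. x and y along its sides.
- bar_tray: The small bar's tray: oblong, inside 104 (x) x 54 (y) mm. Fixed to the table. Shallow pale wood tray, floor 5 mm thick, rim top 11 mm above the table (6 mm above the floor), rim 6 mm thick. Origin: centre of its underside, on the table; z up. x along its length.
- round_tray: The round cake's tray: round, inside diameter 70 mm. Fixed to the table. Shallow pale wood tray, floor 5 mm thick, rim top 11 mm above the table (6 mm above the floor), rim 6 mm thick. Origin: centre of its underside, on the table; z up.
- glue_jar: Bystander: loose amber glass jar with a black cap, 60 mm diameter, 85 mm high, to the left of the work. Origin: centre of its underside. Leave it alone.
- wrapped_cakes: Bystander: loose pile of three big white-wrapped tea cakes that moves as one, 150 mm diameter, 63 mm high, to the right of the work. Origin: centre of its underside. Leave it alone.
Things that resemble listed ones, but are neither listed nor needed, are in the scene too. What is shaped like the long_tray but black or yellow is not meant. Leave any pink look-alike of the long_brick alone.

How it is judged (in metres and radians):
At the end, for the whole second after the job is handed in: Each of the four pieces lies at rest flat on the floor of its own tray: its centre within 15 mm of the tray's centre seen from above, its underside within 4 mm of the tray's floor, tilted less than 0.08 rad (horizontal distance between long_brick and long_tray below 0.015 m and z of long_brick in the frame of long_tray below 0.009 m and angle between the z axis of long_brick and the z axis of long_tray, either way round below 0.08 rad and linear speed of each of long_brick, square_brick, bar, round_cake below 0.02 m/s and horizontal distance between square_brick and square_tray below 0.015 m and z of square_brick in the frame of square_tray below 0.009 m and angle between the z axis of square_brick and the z axis of square_tray, either way round below 0.08 rad and horizontal distance between bar and bar_tray below 0.015 m and z of bar in the frame of bar_tray below 0.009 m and angle between the z axis of bar and the z axis of bar_tray, either way round below 0.08 rad and horizontal distance between round_cake and round_tray below 0.015 m and z of round_cake in the frame of round_tray below 0.009 m and angle between the z axis of round_cake and the z axis of round_tray, either way round below 0.08 rad); the robot touches nothing.
It fails at once if the glue jar is shoved more than 25 mm or tipped (distance of glue_jar from where it was at the start of the episode above 0.025 m or angle between glue_jar's own z axis and vertical above 0.3 rad).
It fails at once if the pile of wrapped cakes is shoved more than 25 mm (distance of wrapped_cakes from where it was at the start of the episode above 0.025 m).
It fails at once if a piece is dropped or flung: it moves faster than 0.7 m/s (a free fall of about 25 mm) while the fingers do not touch it ((linear speed of long_brick above 0.7 m/s and contact force between long_brick and the fingers below 0.01 N) or (linear speed of square_brick above 0.7 m/s and contact force between square_brick and the fingers below 0.01 N) or (linear speed of bar above 0.7 m/s and contact force between bar and the fingers below 0.01 N) or (linear speed of round_cake above 0.7 m/s and contact force between round_cake and the fingers below 0.01 N)).
It also fails if it takes over 93 s, if anything falls off the work surface, if the arm or the gripper's body presses on something with over 40 N, if the wrist force passes 120 N, or if a joint passes its speed limit or range.

## Working session

There is one attempt and no reset: what is moved stays moved. The work goes in short steps, Python scripts to look and compute and a shell command to move; the robot and the scene stay as the last step left them, time stands still between calls to the robot, and variables do not carry over. Pictures are saved under pics/ and viewed, at most 14 in all, crops included, and the job is handed in when it is done.

```bash
ls; mkdir -p pics; python3 - <<'E'
from station import sense, camera, workorder, robot
import cv2, numpy as np
for n in ("top","side"):
    c=camera(n); cv2.imwrite(f"pics/{n}0.png",c["color"][:,:,::-1]); np.savez(f"{n}0.npz",**c)
    print(n,c["fx"],c["cx"],c["cy"],c["R"].round(3).tolist(),c["t"].round(3))
s=sense(); print(s); print(robot.grip_point_offset)
E
```

```text
pics
top 421.96585190928784 321.0528684144241 200.88770914947622 [[0.014, -1.0, 0.014], [-0.99, -0.015, -0.142], [0.142, -0.012, -0.99]] [-0.033  0.561  1.186]
side 404.4450120844713 318.376619340269 195.64462642400142 [[-0.986, -0.164, -0.016], [-0.081, 0.566, -0.821], [0.143, -0.808, -0.571]] [0.519 0.092 1.32 ]
{'time_s': 0.1, 'qpos': array([-6.81990240e+01,  2.17346317e+01,  9.93919875e+01, -7.99418892e-04,
        5.89302242e+01, -1.90743587e+00]), 'qvel': array([ 0.10457736, -0.06475051, -0.10986046,  0.05333046,  0.01350035,
       -0.160392  ]), 'joint_torque': array([-1.12973736e-03, -7.65045261e+01, -4.35293126e+01,  6.52111229e-02,
        3.97940422e-02, -1.57505292e-05]), 'tool_pos': array([ 0.2813217 , -0.64058997,  0.21336696]), 'ee_rot': array([[ 9.15600678e-01,  4.02088616e-01, -3.79547714e-04],
       [ 4.02088794e-01, -9.15600219e-01,  9.16710820e-04],
       [ 2.10850146e-05, -9.91952931e-04, -9.99999508e-01]]), 'wrist_force': array([-0.26867748, -0.78532331, -0.20148654]), 'moment': array([-0.0461914 ,  0.00673437, -0.04592291]), 'gripper_force': 0.0, 'finger_gap': 0.09141083838765768}
-0.0188
```

View pics/top0.png

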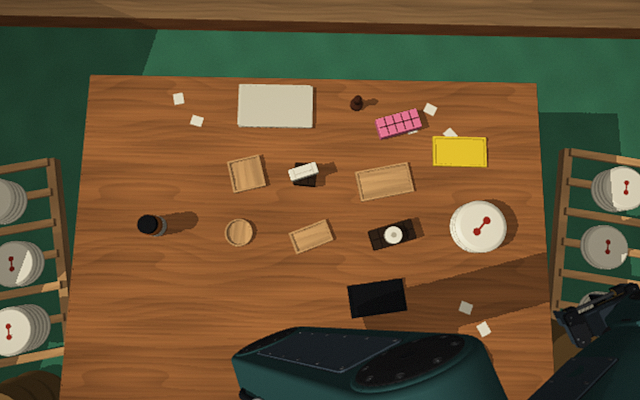

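View pics/side0.png

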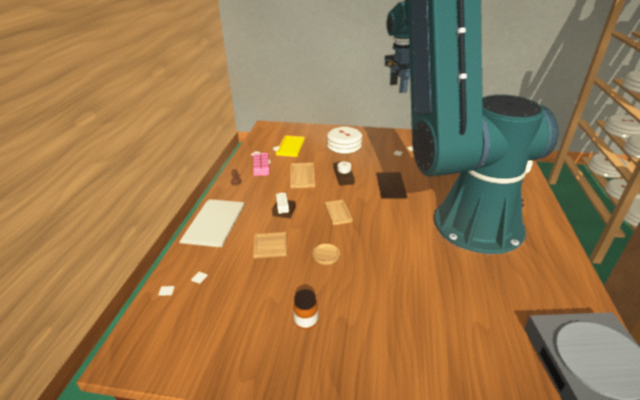

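Top view: bar on square brick at (304,173), round cake on long brick at (393,234). Trays: square (247,173), round (240,232), bar (311,236), long (385,181). Look-alikes are the black tray (377,298), the yellow tray (460,152) and the pink brick (399,123). The bare-wood tray at (385,181) and the dark brick at (393,234) fit the description. I'll confirm them in a crop while measuring.

```bash
cat > h.py <<'E'
import numpy as np, cv2
from station import sense, camera
def cloud(c):
    v,u=np.mgrid[0:400,0:640]; d=c["depth"]
    P=np.stack([(u-c["cx"])/c["fx"]*d,(v-c["cy"])/c["fy"]*d,d],-1)
    return (P-c["t"])@c["R"]           # world points
def ray(c,uv,z):
    uv=np.atleast_2d(uv).astype(float)
    d=np.c_[(uv[:,0]-c["cx"])/c["fx"],(uv[:,1]-c["cy"])/c["fy"],np.ones(len(uv))]@c["R"]
    o=-c["R"].T@c["t"]; return (o+d*((z-o[2])/d[:,2])[:,None])[:,:2]
def blob(mask,seed):
    n,l,st,ce=cv2.connectedComponentsWithStats(mask.astype(np.uint8))
    k=min(range(1,n),key=lambda i:np.hypot(*(ce[i]-seed))+(1e3 if st[i][4]<25 else 0)); return l==k
def rect(xy):
    (x,y),(w,h),a=cv2.minAreaRect((xy*1000).astype(np.float32))
    if w<h: w,h,a=h,w,a+90
    return f"c=({x:.1f},{y:.1f}) {w:.0f}x{h:.0f} long-axis {((a+90)%180)-90:.1f}deg"
E
python3 - <<'E'
from h import *
c=dict(np.load("top0.npz")); P=cloud(c); z=P[...,2]
hsv=cv2.cvtColor(c["color"],cv2.COLOR_RGB2HSV)
for s in [(247,173),(240,232),(311,236),(385,181),(304,173),(393,234),(580,130)]: print(s,(z[s[1],s[0]]*1000).round(1),hsv[s[1],s[0]])
for n,lo,hi,s in [("bar",.044,.065,(304,172)),("round",.044,.065,(393,234)),("sq",.018,.065,(304,176)),("long",.018,.065,(393,234)),
  ("jar",.02,.2,(151,225)),("cakes",.02,.2,(478,226))]:
    m=blob((z>lo)&(z<hi),s); p=P[m]; 
    print(n,m.sum(),rect(p[:,:2]),"z",np.percentile(p[:,2],[10,50,90]).round(4))
for n,s in [("sqT",(247,173)),("rdT",(240,232)),("barT",(311,236)),("longT",(385,181))]:
    h0=hsv[...,0]; m=blob((z>.002)&(z<.018),s); p=P[m]
    print(n,m.sum(),rect(p[:,:2]),"z",np.percentile(p[:,2],[10,50,90]).round(4))
a=c["color"][100:320,215:445,::-1]; cv2.imwrite("pics/crop0.png",cv2.resize(a,None,fx=2.7,fy=2.7,interpolation=cv2.INTER_CUBIC))
E
```

```text
(247, 173) 8.9 [ 17 132 191]
(240, 232) 1.8 [ 16 135 194]
(311, 236) 8.5 [ 16 133 190]
(385, 181) 7.2 [ 16 133 184]
(304, 173) 57.8 [ 23  36 228]
(393, 234) 56.9 [ 21  56 174]
(580, 130) -761.0 [ 72 123  62]
bar 346 c=(648.9,28.2) 84x35 long-axis -71.9deg z [0.0512 0.0546 0.0577]
round 240 c=(468.0,-232.3) 50x46 long-axis -87.5deg z [0.0513 0.0546 0.0576]
sq 576 c=(646.0,28.3) 85x67 long-axis 86.1deg z [0.0284 0.0519 0.057 ]
long 922 c=(470.6,-234.0) 130x60 long-axis -72.6deg z [0.0276 0.0314 0.0555]
jar 498 c=(484.5,453.4) 57x57 long-axis 32.2deg z [0.041  0.0839 0.0882]
cakes 2239 c=(496.4,-481.2) 148x147 long-axis -88.5deg z [0.0562 0.0622 0.0658]
sqT 35 c=(645.2,126.4) 50x24 long-axis 27.9deg z [0.0023 0.0034 0.0056]
rdT 32 c=(472.6,141.1) 30x19 long-axis -5.1deg z [0.0022 0.0034 0.0046]
barT 1000 c=(470.0,0.6) 159x108 long-axis -77.6deg z [0.0032 0.0071 0.0124]
longT 1817 c=(639.0,-209.9) 213x152 long-axis -84.3deg z [0.0033 0.0069 0.0117]
```

View pics/crop0.png

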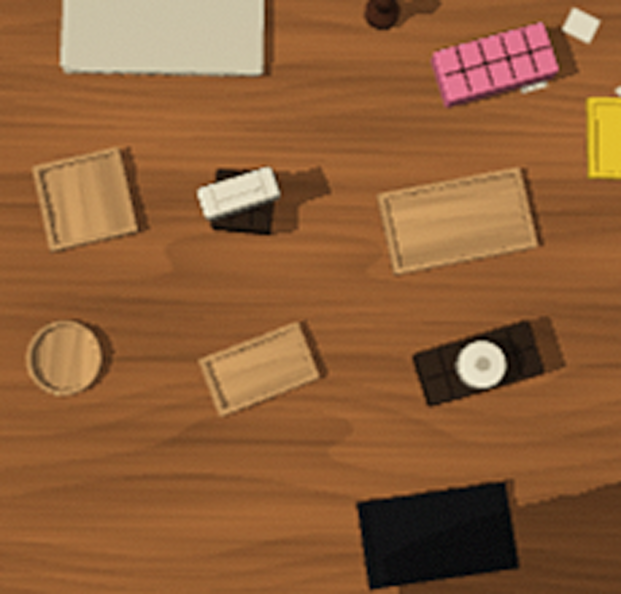

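The crop confirms them: pale trays, the bar on the dark square brick, the round cake on the dark long brick. Next, the trays by colour and the square brick's dark top.

```bash
python3 - <<'E'
from h import *
c=dict(np.load("top0.npz")); P=cloud(c); z=P[...,2]
hsv=cv2.cvtColor(c["color"],cv2.COLOR_RGB2HSV)
print("table",hsv[205,270],hsv[205,340],hsv[270,300], hsv[200,420])
k=np.ones((3,3),np.uint8)
m0=((hsv[...,1]<160)&(hsv[...,1]>70)&(hsv[...,2]>120)&(hsv[...,0]>11)&(hsv[...,0]<24)).astype(np.uint8)
m0=cv2.morphologyEx(m0,cv2.MORPH_CLOSE,k)
for n,s in [("sqT",(247,173)),("rdT",(240,232)),("barT",(311,236)),("longT",(385,181))]:
    m=cv2.morphologyEx(blob(m0,s).astype(np.uint8),cv2.MORPH_OPEN,k); ct=max(cv2.findContours(m,0,1)[0],key=cv2.contourArea)[:,0]
    print(n,m.sum(),rect(ray(c,ct,.011)))
d=(hsv[...,2]<70)&(z>.018)&(z<.04)
m=blob(d,(304,180)); print("sq dark",m.sum(),rect(P[m][:,:2]))
m=blob((z>.022),(304,175))&(z>.022)&(z<.036)
q=P[m][:,:2]; print("sq z-slab",m.sum(),rect(q))
t=np.radians(18); e=np.array([[np.cos(t),np.sin(t)],[-np.sin(t),np.cos(t)]])
for a in range(-10,36,5):
    t=np.radians(a); e=np.array([[np.cos(t),np.sin(t)],[-np.sin(t),np.cos(t)]]); r=q*1000@e.T
    print(a,r.min(0).round(0),r.max(0).round(0),np.ptp(r,axis=0).round(0))
a=c["color"][150:200,275:335,::-1]; cv2.imwrite("pics/crop1.png",cv2.resize(a,None,fx=10,fy=10,interpolation=cv2.INTER_CUBIC))
E
```

```text
table [ 13 168 138] [ 13 170 150] [ 13 172 145] [ 13 173 147]
sqT 1099 c=(646.3,201.8) 101x100 long-axis 13.9deg
rdT 624 c=(468.7,216.4) 80x79 long-axis -89.1deg
barT 928 c=(460.7,5.1) 118x68 long-axis -68.0deg
longT 1700 c=(628.7,-212.4) 165x95 long-axis -77.9deg
sq dark 168 c=(618.2,21.0) 71x30 long-axis -70.2deg
sq z-slab 209 c=(645.0,23.4) 69x67 long-axis 82.6deg
-10 [597. 100.] [666. 171.] [69. 70.]
-5 [607.  45.] [675. 115.] [67. 71.]
0 [611. -12.] [680.  61.] [69. 73.]
5 [608. -70.] [681.   7.] [72. 77.]
10 [ 601. -128.] [677. -47.] [76. 81.]
15 [ 589. -185.] [ 669. -101.] [80. 84.]
20 [ 573. -241.] [ 655. -154.] [82. 87.]
25 [ 552. -295.] [ 637. -206.] [84. 89.]
30 [ 527. -347.] [ 613. -257.] [86. 90.]
35 [ 498. -396.] [ 585. -305.] [87. 90.]
```

View pics/crop1.png

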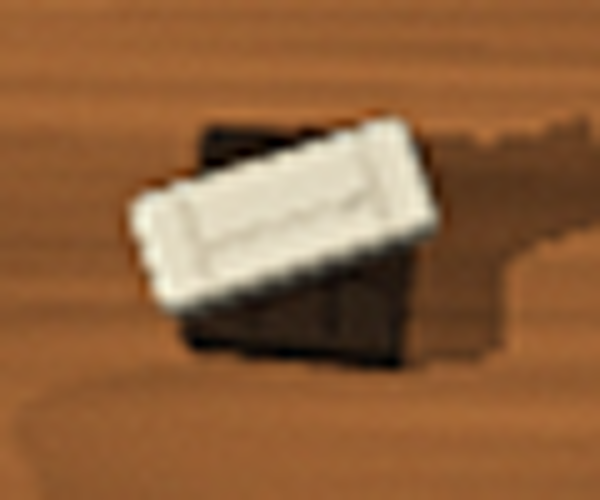

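```bash
cat > go.py <<'E'
import sys
from h import *
def delta(x,y,z,yaw):   # mm, deg (tool x-axis heading)
    s=sense(); R=s["ee_rot"]; d=R.T@(np.array([x,y,z])/1000-s["tool_pos"])*1000
    cur=np.degrees(np.arctan2(R[1,0],R[0,0])); r=(cur-yaw+180)%360-180
    print("t %.1f pos %s yaw %.1f tilt %.2f gap %.1f q6 %.0f"%(s["time_s"],(s["tool_pos"]*1000).round(1),cur,np.degrees(np.arccos(-R[2,2])),s["finger_gap"]*1000,s["qpos"][5]))
    print("dx %.1f dy %.1f dz %.1f rz %.1f"%(*d,r))
delta(*map(float,sys.argv[1:5]))
E
python3 -m jog '[{"dx":80,"dy":-61,"hand":80},{"dx":250,"dy":-192},{"dx":250,"dy":-192},{"dx":250,"dy":-192},{"dx":250,"dy":-192},{"dx":250,"dy":-192},{"dx":250,"dy":-192},{"dx":250,"dy":-192}]' 30
python3 -m jog '[{"dx":250,"dy":-192},{"dx":250,"dy":-192},{"dx":250,"dy":-192},{"dx":250,"dy":-192},{"dx":250,"dy":-192},{"dx":250,"dy":-192},{"dx":250,"dy":-192},{"dx":250,"dy":-192}]'
python3 -m jog '[{"dx":105,"dy":-80,"dz":84,"rz":-55},{"dx":105,"dy":-80,"dz":84,"rz":-55},{"dx":105,"dy":-80,"dz":84,"rz":-55},{"dx":105,"dy":-80,"dz":84,"rz":-55},{"dx":105,"dy":-80,"dz":84,"rz":-55},{"dx":105,"dy":-80,"dz":84,"rz":-55},{"dx":105,"dy":-80,"dz":84,"rz":-55},{"dx":105,"dy":-80,"dz":84,"rz":-55}]'
python3 go.py 649 28 130 108
```

```text
t 0.1 pos [ 281.3 -640.6  213.4] yaw 23.7 tilt 0.06 gap 91.4 q6 -2
dx 605.5 dy -464.2 dz 83.8 rz -84.3validation failed for argument at $[0]...
validation failed for argument at $[0]...
validation failed for argument at $[0]...
```

```bash
python3 -m jog '[{"rx":0,"ry":0,"rz":0,"dx":40,"dy":-30,"dz":0,"hand":80}]' 30; python3 -m jog --help | head -20
```

```text
time_s: 0.18
tool_pos: [0.3001, -0.608, 0.2138]
ee_rot: [[0.917, 0.399, -0.0], [0.399, -0.917, -0.002], [-0.001, 0.001, -1.0]]
wrist_force: [1.3, -0.1, 0.3]
finger_gap: 0.0871
gripper_force: 0.0invalid input: not JSON, or not a number
```

All keys are needed in every row.

```bash

python3 -m jog '[{"rx":0,"ry":0,"rz":0,"dx":250,"dy":-192,"dz":0,"hand":80},{"rx":0,"ry":0,"rz":0,"dx":250,"dy":-192,"dz":0,"hand":80},{"rx":0,"ry":0,"rz":0,"dx":250,"dy":-192,"dz":0,"hand":80},{"rx":0,"ry":0,"rz":0,"dx":250,"dy":-192,"dz":0,"hand":80},{"rx":0,"ry":0,"rz":0,"dx":250,"dy":-192,"dz":0,"hand":80},{"rx":0,"ry":0,"rz":0,"dx":250,"dy":-192,"dz":0,"hand":80},{"rx":0,"ry":0,"rz":0,"dx":250,"dy":-192,"dz":0,"hand":80},{"rx":0,"ry":0,"rz":0,"dx":250,"dy":-192,"dz":0,"hand":80}]' | grep -E "time|pos"
python3 -m jog '[{"rx":0,"ry":0,"rz":0,"dx":250,"dy":-192,"dz":0,"hand":80},{"rx":0,"ry":0,"rz":0,"dx":250,"dy":-192,"dz":0,"hand":80},{"rx":0,"ry":0,"rz":0,"dx":250,"dy":-192,"dz":0,"hand":80},{"rx":0,"ry":0,"rz":0,"dx":250,"dy":-192,"dz":0,"hand":80},{"rx":0,"ry":0,"rz":0,"dx":250,"dy":-192,"dz":0,"hand":80},{"rx":0,"ry":0,"rz":0,"dx":250,"dy":-192,"dz":0,"hand":80},{"rx":0,"ry":0,"rz":0,"dx":250,"dy":-192,"dz":0,"hand":80},{"rx":0,"ry":0,"rz":0,"dx":250,"dy":-192,"dz":0,"hand":80}]'  | grep -E "time|pos"
python3 -m jog '[{"rx":0,"ry":0,"rz":-55,"dx":65,"dy":-50,"dz":80,"hand":80},{"rx":0,"ry":0,"rz":-55,"dx":65,"dy":-50,"dz":80,"hand":80},{"rx":0,"ry":0,"rz":-55,"dx":65,"dy":-50,"dz":80,"hand":80},{"rx":0,"ry":0,"rz":-55,"dx":65,"dy":-50,"dz":80,"hand":80},{"rx":0,"ry":0,"rz":-55,"dx":65,"dy":-50,"dz":80,"hand":80},{"rx":0,"ry":0,"rz":-55,"dx":65,"dy":-50,"dz":80,"hand":80},{"rx":0,"ry":0,"rz":-55,"dx":65,"dy":-50,"dz":80,"hand":80},{"rx":0,"ry":0,"rz":-55,"dx":65,"dy":-50,"dz":80,"hand":80}]'
python3 go.py 649 28 130 108
```

```text
time_s: 0.85
tool_pos: [0.4545, -0.325, 0.2137]
time_s: 1.52
tool_pos: [0.6065, -0.0486, 0.2138]
time_s: 2.18
tool_pos: [0.6445, 0.02, 0.1335]
ee_rot: [[0.189, 0.982, -0.001], [0.982, -0.189, -0.0], [-0.0, -0.001, -1.0]]
wrist_force: [0.8, 0.8, 0.8]
finger_gap: 0.0795
gripper_force: 0.0
t 2.2 pos [644.5  20.  133.5] yaw 79.1 tilt 0.04 gap 79.5 q6 11
dx 8.7 dy 3.0 dz 3.5 rz -28.9
```

```bash

python3 -m jog '[{"rx":0,"ry":0,"rz":-29,"dx":8,"dy":3,"dz":0,"hand":80},{"rx":0,"ry":0,"rz":-29,"dx":8,"dy":3,"dz":0,"hand":80},{"rx":0,"ry":0,"rz":-29,"dx":8,"dy":3,"dz":0,"hand":80},{"rx":0,"ry":0,"rz":-29,"dx":8,"dy":3,"dz":0,"hand":80},{"rx":0,"ry":0,"rz":-29,"dx":8,"dy":3,"dz":0,"hand":80},{"rx":0,"ry":0,"rz":-29,"dx":8,"dy":3,"dz":0,"hand":80},{"rx":0,"ry":0,"rz":-29,"dx":8,"dy":3,"dz":40,"hand":80},{"rx":0,"ry":0,"rz":-29,"dx":8,"dy":3,"dz":40,"hand":80}]' >/dev/null
python3 go.py 649 28 41 108
python3 - <<'E'
from h import *
c=camera("side"); a=c["color"][150:270,220:380,::-1]; cv2.imwrite("pics/s1.png",cv2.resize(a,None,fx=4,fy=4,interpolation=cv2.INTER_CUBIC))
E
```

```text
t 2.9 pos [646.3  27.1  89.1] yaw 107.5 tilt 0.34 gap 79.7 q6 -17
dx -0.0 dy 3.1 dz 48.1 rz -0.5
```

View pics/s1.png

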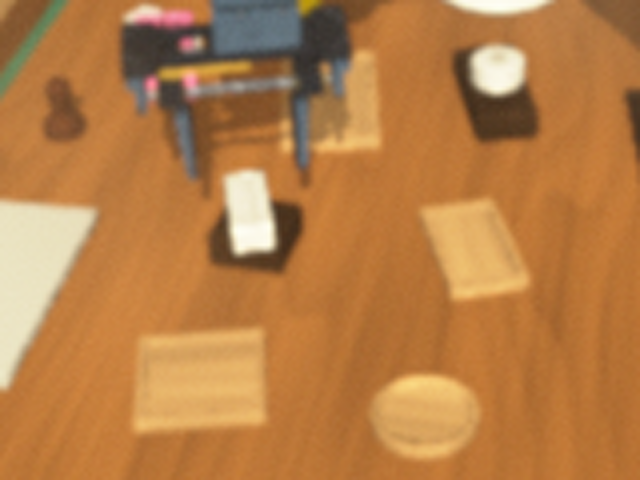

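The open fingers straddle the bar, with tips at crop (195,175) and (303,180) and the bar at (250,210). Descending and gripping.

```bash

python3 -m jog '[{"rx":0,"ry":0,"rz":0,"dx":0,"dy":2,"dz":20,"hand":80},{"rx":0,"ry":0,"rz":0,"dx":0,"dy":2,"dz":40,"hand":80},{"rx":0,"ry":0,"rz":0,"dx":0,"dy":2,"dz":48,"hand":80},{"rx":0,"ry":0,"rz":0,"dx":0,"dy":2,"dz":48,"hand":30},{"rx":0,"ry":0,"rz":0,"dx":0,"dy":2,"dz":48,"hand":30},{"rx":0,"ry":0,"rz":0,"dx":0,"dy":2,"dz":48,"hand":30},{"rx":0,"ry":0,"rz":0,"dx":0,"dy":2,"dz":48,"hand":30},{"rx":0,"ry":0,"rz":0,"dx":0,"dy":2,"dz":48,"hand":30}]' 25
python3 go.py 460.7 5.1 46.5 112
```

```text
time_s: 3.57
tool_pos: [0.6517, 0.0278, 0.047]
ee_rot: [[-0.304, 0.953, 0.001], [0.953, 0.304, 0.0], [-0.0, 0.001, -1.0]]
wrist_force: [1.0, -0.2, -0.4]
finger_gap: 0.0494
gripper_force: 0.0
t 3.6 pos [651.7  27.8  47. ] yaw 107.7 tilt 0.07 gap 49.4 q6 -17
dx 36.4 dy -188.9 dz 0.3 rz -4.3
```

```bash

python3 -m jog '[{"rx":0,"ry":0,"rz":0,"dx":0,"dy":-2,"dz":6,"hand":50},{"rx":0,"ry":0,"rz":0,"dx":0,"dy":-2,"dz":6,"hand":30},{"rx":0,"ry":0,"rz":0,"dx":0,"dy":-2,"dz":6,"hand":28},{"rx":0,"ry":0,"rz":0,"dx":0,"dy":-2,"dz":6,"hand":28},{"rx":0,"ry":0,"rz":0,"dx":0,"dy":-2,"dz":6,"hand":28},{"rx":0,"ry":0,"rz":0,"dx":0,"dy":-2,"dz":6,"hand":28}]' 25
python3 go.py 460.7 5.1 46.5 112
```

```text
time_s: 4.07
tool_pos: [0.6493, 0.0272, 0.04]
ee_rot: [[-0.304, 0.953, 0.0], [0.953, 0.304, 0.0], [0.0, 0.0, -1.0]]
wrist_force: [-0.5, 0.2, -1.2]
finger_gap: 0.0338
gripper_force: 25.0
t 4.1 pos [649.3  27.2  40. ] yaw 107.7 tilt 0.00 gap 33.8 q6 -17
dx 36.3 dy -186.4 dz -6.6 rz -4.3
```

```bash

python3 -m jog '[{"rx":0,"ry":0,"rz":0,"dx":0,"dy":0,"dz":-25,"hand":28},{"rx":0,"ry":0,"rz":0,"dx":0,"dy":0,"dz":-50,"hand":28},{"rx":0,"ry":0,"rz":-4,"dx":8,"dy":-40,"dz":-50,"hand":28},{"rx":0,"ry":0,"rz":-4,"dx":16,"dy":-80,"dz":-50,"hand":28},{"rx":0,"ry":0,"rz":-4,"dx":24,"dy":-120,"dz":-50,"hand":28},{"rx":0,"ry":0,"rz":-4,"dx":30,"dy":-160,"dz":-50,"hand":28},{"rx":0,"ry":0,"rz":-4,"dx":36,"dy":-186,"dz":-50,"hand":28},{"rx":0,"ry":0,"rz":-4,"dx":36,"dy":-186,"dz":-50,"hand":28}]' | grep -E "time|gap|force"
python3 -m jog '[{"rx":0,"ry":0,"rz":0,"dx":0,"dy":0,"dz":20,"hand":28},{"rx":0,"ry":0,"rz":0,"dx":0,"dy":0,"dz":40,"hand":28},{"rx":0,"ry":0,"rz":0,"dx":0,"dy":0,"dz":40,"hand":28},{"rx":0,"ry":0,"rz":0,"dx":0,"dy":0,"dz":40,"hand":28}]' | grep -E "time|gap|force"
python3 go.py 460.7 5.1 16 112
```

```text
time_s: 4.73
wrist_force: [0.4, -0.2, -0.1]
finger_gap: 0.0337
gripper_force: 25.0
time_s: 5.07
wrist_force: [-1.0, -0.0, -0.9]
finger_gap: 0.0339
gripper_force: 25.0
t 5.1 pos [460.8   4.9  49.7] yaw 111.7 tilt 0.10 gap 33.9 q6 -24
dx 0.2 dy 0.0 dz 33.7 rz -0.3
```

```bash

python3 -m jog '[{"rx":0,"ry":0,"rz":0,"dx":0,"dy":0,"dz":15,"hand":28},{"rx":0,"ry":0,"rz":0,"dx":0,"dy":0,"dz":25,"hand":28},{"rx":0,"ry":0,"rz":0,"dx":0,"dy":0,"dz":30,"hand":28},{"rx":0,"ry":0,"rz":0,"dx":0,"dy":0,"dz":32,"hand":28},{"rx":0,"ry":0,"rz":0,"dx":0,"dy":0,"dz":34,"hand":28},{"rx":0,"ry":0,"rz":0,"dx":0,"dy":0,"dz":34,"hand":28}]' | grep -E "time|pos|gap|force"
python3 -m jog '[{"rx":0,"ry":0,"rz":0,"dx":0,"dy":0,"dz":0,"hand":42},{"rx":0,"ry":0,"rz":0,"dx":0,"dy":0,"dz":0,"hand":60},{"rx":0,"ry":0,"rz":0,"dx":0,"dy":0,"dz":0,"hand":60},{"rx":0,"ry":0,"rz":0,"dx":0,"dy":0,"dz":0,"hand":60},{"rx":0,"ry":0,"rz":0,"dx":0,"dy":0,"dz":-30,"hand":80},{"rx":0,"ry":0,"rz":0,"dx":0,"dy":0,"dz":-70,"hand":80},{"rx":0,"ry":0,"rz":0,"dx":0,"dy":0,"dz":-110,"hand":80},{"rx":0,"ry":0,"rz":0,"dx":0,"dy":0,"dz":-110,"hand":80}]'| grep -E "time|pos|gap|force"
python3 go.py 468 -232.3 130 107.4
```

```text
time_s: 5.57
tool_pos: [0.4612, 0.0049, 0.0161]
wrist_force: [0.8, 0.2, 0.3]
finger_gap: 0.0339
gripper_force: 25.0
time_s: 6.23
tool_pos: [0.4647, 0.0048, 0.1325]
wrist_force: [2.5, -1.1, 0.4]
finger_gap: 0.0794
gripper_force: 0.0
t 6.2 pos [464.7   4.8 132.5] yaw 111.7 tilt 0.53 gap 79.4 q6 -24
dx -221.5 dy -84.7 dz 2.6 rz 4.3
```

```bash

python3 -m jog '[{"rx":0,"ry":0,"rz":4,"dx":-38,"dy":-14,"dz":0,"hand":80},{"rx":0,"ry":0,"rz":4,"dx":-76,"dy":-28,"dz":0,"hand":80},{"rx":0,"ry":0,"rz":4,"dx":-114,"dy":-42,"dz":0,"hand":80},{"rx":0,"ry":0,"rz":4,"dx":-152,"dy":-56,"dz":0,"hand":80},{"rx":0,"ry":0,"rz":4,"dx":-190,"dy":-70,"dz":0,"hand":80},{"rx":0,"ry":0,"rz":4,"dx":-221,"dy":-82,"dz":0,"hand":80},{"rx":0,"ry":0,"rz":4,"dx":-221,"dy":-82,"dz":0,"hand":80},{"rx":0,"ry":0,"rz":4,"dx":-221,"dy":-82,"dz":0,"hand":80}]' | grep -E "time"
python3 - <<'E'
from h import *
c=camera("top"); np.savez("top1.npz",**c); P=cloud(c); z=P[...,2]; hsv=cv2.cvtColor(c["color"],cv2.COLOR_RGB2HSV)
m=blob((z>.018)&(z<.04),(304,177)); print("sq",m.sum(),rect(P[m][:,:2]))
ct=cv2.findContours(blob((hsv[...,2]<85)&(z>.018),(304,177)).astype(np.uint8),0,1)[0][0][:,0]; print(rect(ray(c,ct,.03)))
w=(hsv[...,1]<90)&(hsv[...,2]>130); m=blob(w,(311,236)); print("bar",m.sum(),rect(P[m][:,:2]),np.median(P[m][:,2]))
cv2.imwrite("pics/top1.png",cv2.resize(c["color"][120:280,200:440,::-1],None,fx=3.3,fy=3.3,interpolation=cv2.INTER_CUBIC))
E
python3 go.py 468 -232.3 41 107.4
```

```text
time_s: 6.9
sq 501 c=(645.6,23.9) 67x66 long-axis -5.1deg
c=(644.2,23.8) 67x66 long-axis -4.7deg
bar 358 c=(461.6,8.4) 86x35 long-axis -67.9deg 0.03021138074653188
t 7.0 pos [ 466.3 -231.   125.8] yaw 107.6 tilt 0.02 gap 80.0 q6 -47
dx -1.8 dy 1.2 dz 84.8 rz 0.2
```

View pics/top1.png

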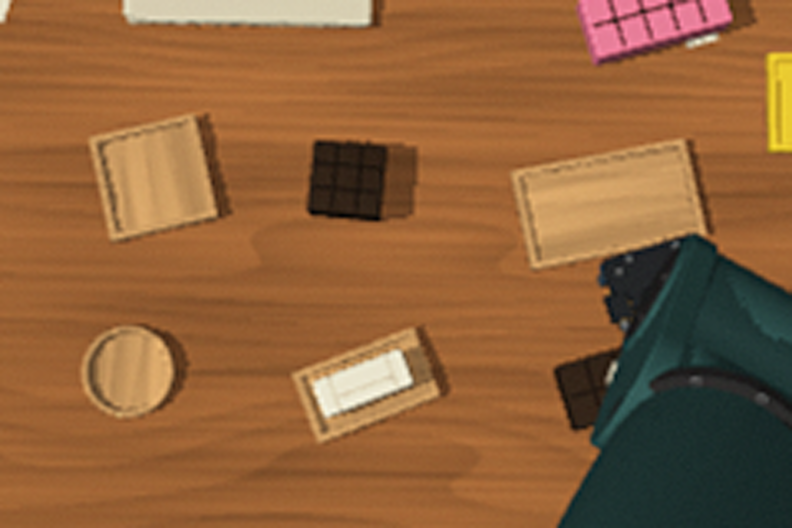

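The bar lies in its tray at crop (360,383), and the bare square brick shows at (347,180). Now the round cake.

```bash

python3 -m jog '[{"rx":0,"ry":0,"rz":0,"dx":-2,"dy":1,"dz":30,"hand":80},{"rx":0,"ry":0,"rz":0,"dx":-2,"dy":1,"dz":55,"hand":80},{"rx":0,"ry":0,"rz":0,"dx":-2,"dy":1,"dz":75,"hand":80},{"rx":0,"ry":0,"rz":0,"dx":-2,"dy":1,"dz":84,"hand":80},{"rx":0,"ry":0,"rz":0,"dx":-2,"dy":1,"dz":84,"hand":80},{"rx":0,"ry":0,"rz":0,"dx":-2,"dy":1,"dz":84,"hand":80}]' | grep -E "time|pos|gap|force"
python3 go.py 468 -232.3 41 107.4
python3 -m jog '[{"rx":0,"ry":0,"rz":0,"dx":0,"dy":0,"dz":0,"hand":60},{"rx":0,"ry":0,"rz":0,"dx":0,"dy":0,"dz":0,"hand":45},{"rx":0,"ry":0,"rz":0,"dx":0,"dy":0,"dz":0,"hand":44},{"rx":0,"ry":0,"rz":0,"dx":0,"dy":0,"dz":0,"hand":44},{"rx":0,"ry":0,"rz":0,"dx":0,"dy":0,"dz":0,"hand":44},{"rx":0,"ry":0,"rz":0,"dx":0,"dy":0,"dz":0,"hand":44},{"rx":0,"ry":0,"rz":0,"dx":0,"dy":0,"dz":0,"hand":44}]' 25 | grep -E "time|pos|gap|force"
python3 go.py 468.7 216.4 100 107.4
```

```text
time_s: 7.45
tool_pos: [0.4684, -0.2317, 0.0423]
wrist_force: [-0.5, -0.5, -1.2]
finger_gap: 0.08
gripper_force: 0.0
t 7.5 pos [ 468.4 -231.7   42.3] yaw 107.8 tilt 0.03 gap 80.0 q6 -47
dx -0.5 dy -0.5 dz 1.3 rz 0.4
time_s: 8.03
tool_pos: [0.4685, -0.2325, 0.0424]
wrist_force: [-1.0, 0.7, 8.5]
finger_gap: 0.0484
gripper_force: 25.0
t 8.0 pos [ 468.5 -232.5   42.4] yaw 107.7 tilt 0.03 gap 48.4 q6 -47
dx 427.6 dy 136.8 dz -57.7 rz 0.3
```

```bash

python3 -m jog '[{"rx":0,"ry":0,"rz":0,"dx":0,"dy":0,"dz":-8,"hand":44},{"rx":0,"ry":0,"rz":0,"dx":0,"dy":0,"dz":-16,"hand":44},{"rx":0,"ry":0,"rz":0,"dx":0,"dy":0,"dz":-25,"hand":44},{"rx":0,"ry":0,"rz":0,"dx":0,"dy":0,"dz":-25,"hand":44},{"rx":0,"ry":0,"rz":0,"dx":0,"dy":0,"dz":-25,"hand":44}]' | grep -E "time|pos|gap|force"
python3 - <<'E'
from h import *
c=camera("side"); a=c["color"][110:210,290:410,::-1]; cv2.imwrite("pics/s2.png",cv2.resize(a,None,fx=5,fy=5,interpolation=cv2.INTER_CUBIC))
E
```

```text
time_s: 8.45
tool_pos: [0.4687, -0.2326, 0.0678]
wrist_force: [0.3, -0.1, -0.6]
finger_gap: 0.049
gripper_force: 25.0
```

View pics/s2.png

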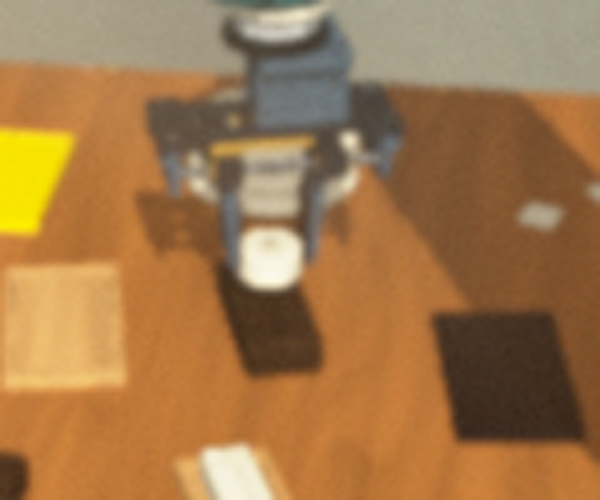

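The cake hangs level between the fingers at crop (270,258). Carrying it to the round tray.

```bash

python3 -m jog '[{"rx":0,"ry":0,"rz":0,"dx":10,"dy":3,"dz":-10,"hand":44},{"rx":0,"ry":0,"rz":0,"dx":32,"dy":10,"dz":-15,"hand":44},{"rx":0,"ry":0,"rz":0,"dx":60,"dy":19,"dz":-15,"hand":44},{"rx":0,"ry":0,"rz":0,"dx":92,"dy":29,"dz":-15,"hand":44},{"rx":0,"ry":0,"rz":0,"dx":124,"dy":40,"dz":-15,"hand":44},{"rx":0,"ry":0,"rz":0,"dx":156,"dy":50,"dz":-15,"hand":44},{"rx":0,"ry":0,"rz":0,"dx":188,"dy":60,"dz":-15,"hand":44},{"rx":0,"ry":0,"rz":0,"dx":214,"dy":68,"dz":-15,"hand":44}]' | grep -E "time|gap"
python3 -m jog '[{"rx":0,"ry":0,"rz":0,"dx":30,"dy":10,"dz":0,"hand":44},{"rx":0,"ry":0,"rz":0,"dx":62,"dy":20,"dz":0,"hand":44},{"rx":0,"ry":0,"rz":0,"dx":94,"dy":30,"dz":0,"hand":44},{"rx":0,"ry":0,"rz":0,"dx":126,"dy":40,"dz":0,"hand":44},{"rx":0,"ry":0,"rz":0,"dx":158,"dy":50,"dz":0,"hand":44},{"rx":0,"ry":0,"rz":0,"dx":186,"dy":60,"dz":0,"hand":44},{"rx":0,"ry":0,"rz":0,"dx":206,"dy":66,"dz":0,"hand":44},{"rx":0,"ry":0,"rz":0,"dx":213,"dy":69,"dz":0,"hand":44}]' | grep -E "time|gap"
python3 -m jog '[{"rx":0,"ry":0,"rz":0,"dx":0,"dy":0,"dz":15,"hand":44},{"rx":0,"ry":0,"rz":0,"dx":0,"dy":0,"dz":30,"hand":44},{"rx":0,"ry":0,"rz":0,"dx":0,"dy":0,"dz":30,"hand":44},{"rx":0,"ry":0,"rz":0,"dx":0,"dy":0,"dz":30,"hand":44}]' | grep -E "time|gap|force"
python3 go.py 468.7 216.4 18 107.4
```

```text
time_s: 9.17
finger_gap: 0.0486
time_s: 9.83
finger_gap: 0.0488
time_s: 10.17
wrist_force: [-0.1, 0.3, -0.3]
finger_gap: 0.0486
gripper_force: 25.0
t 10.2 pos [468.1 215.6  51.7] yaw 107.7 tilt 0.11 gap 48.6 q6 4
dx 0.6 dy 0.9 dz 33.7 rz 0.3
```

```bash

python3 -m jog '[{"rx":0,"ry":0,"rz":0,"dx":0,"dy":1,"dz":15,"hand":44},{"rx":0,"ry":0,"rz":0,"dx":0,"dy":1,"dz":25,"hand":44},{"rx":0,"ry":0,"rz":0,"dx":0,"dy":1,"dz":30,"hand":44},{"rx":0,"ry":0,"rz":0,"dx":0,"dy":1,"dz":32,"hand":44},{"rx":0,"ry":0,"rz":0,"dx":0,"dy":1,"dz":34,"hand":44},{"rx":0,"ry":0,"rz":0,"dx":0,"dy":1,"dz":34,"hand":44}]' | grep -E "time|pos|gap|force"
python3 -m jog '[{"rx":0,"ry":0,"rz":0,"dx":0,"dy":0,"dz":0,"hand":56},{"rx":0,"ry":0,"rz":0,"dx":0,"dy":0,"dz":0,"hand":76},{"rx":0,"ry":0,"rz":0,"dx":0,"dy":0,"dz":0,"hand":76},{"rx":0,"ry":0,"rz":0,"dx":0,"dy":0,"dz":0,"hand":76},{"rx":0,"ry":0,"rz":0,"dx":0,"dy":0,"dz":-30,"hand":88},{"rx":0,"ry":0,"rz":0,"dx":0,"dy":0,"dz":-70,"hand":88},{"rx":0,"ry":0,"rz":0,"dx":0,"dy":0,"dz":-100,"hand":88},{"rx":0,"ry":0,"rz":0,"dx":0,"dy":0,"dz":-100,"hand":88}]'| grep -E "time|pos|gap|force"
python3 go.py 645 23.8 118 85
```

```text
time_s: 10.67
tool_pos: [0.4698, 0.2163, 0.018]
wrist_force: [-0.3, 0.3, -0.6]
finger_gap: 0.0495
gripper_force: 25.0
time_s: 11.33
tool_pos: [0.4726, 0.2175, 0.1234]
wrist_force: [2.2, -0.2, 1.9]
finger_gap: 0.0879
gripper_force: 0.0
t 11.3 pos [472.6 217.5 123.4] yaw 107.7 tilt 0.43 gap 87.9 q6 4
dx -237.0 dy 105.2 dz 6.1 rz 22.7
```

```bash

python3 -m jog '[{"rx":0,"ry":0,"rz":6,"dx":-36,"dy":16,"dz":0,"hand":88},{"rx":0,"ry":0,"rz":12,"dx":-72,"dy":32,"dz":0,"hand":88},{"rx":0,"ry":0,"rz":18,"dx":-108,"dy":48,"dz":0,"hand":88},{"rx":0,"ry":0,"rz":23,"dx":-144,"dy":64,"dz":0,"hand":88},{"rx":0,"ry":0,"rz":23,"dx":-180,"dy":80,"dz":0,"hand":88},{"rx":0,"ry":0,"rz":23,"dx":-215,"dy":96,"dz":0,"hand":88},{"rx":0,"ry":0,"rz":23,"dx":-236,"dy":107,"dz":0,"hand":88},{"rx":0,"ry":0,"rz":23,"dx":-236,"dy":107,"dz":0,"hand":88}]' | grep -E "time"
python3 -m jog '[{"rx":0,"ry":0,"rz":0,"dx":0,"dy":0,"dz":30,"hand":88},{"rx":0,"ry":0,"rz":0,"dx":0,"dy":0,"dz":60,"hand":88},{"rx":0,"ry":0,"rz":0,"dx":0,"dy":0,"dz":60,"hand":88},{"rx":0,"ry":0,"rz":0,"dx":0,"dy":0,"dz":60,"hand":88}]' | grep -E "time|gap|force"
python3 go.py 645 23.8 10.5 85
```

```text
time_s: 12.0
time_s: 12.33
wrist_force: [1.4, -0.1, 0.3]
finger_gap: 0.0878
gripper_force: 0.0
t 12.3 pos [642.1  24.4  56.9] yaw 84.7 tilt 0.20 gap 87.8 q6 5
dx -0.3 dy 3.1 dz 46.4 rz -0.3
```

```bash

python3 -m jog '[{"rx":0,"ry":0,"rz":0,"dx":0,"dy":3,"dz":12,"hand":88},{"rx":0,"ry":0,"rz":0,"dx":0,"dy":3,"dz":24,"hand":88},{"rx":0,"ry":0,"rz":0,"dx":0,"dy":3,"dz":36,"hand":88},{"rx":0,"ry":0,"rz":0,"dx":0,"dy":3,"dz":45,"hand":88},{"rx":0,"ry":0,"rz":0,"dx":0,"dy":3,"dz":45,"hand":88},{"rx":0,"ry":0,"rz":0,"dx":0,"dy":3,"dz":45,"hand":88}]' | grep -E "time|pos|gap|force"
python3 -m jog '[{"rx":0,"ry":0,"rz":0,"dx":0,"dy":0,"dz":0,"hand":74},{"rx":0,"ry":0,"rz":0,"dx":0,"dy":0,"dz":0,"hand":62},{"rx":0,"ry":0,"rz":0,"dx":0,"dy":0,"dz":0,"hand":60},{"rx":0,"ry":0,"rz":0,"dx":0,"dy":0,"dz":0,"hand":60},{"rx":0,"ry":0,"rz":0,"dx":0,"dy":0,"dz":0,"hand":60},{"rx":0,"ry":0,"rz":0,"dx":0,"dy":0,"dz":0,"hand":60}]' 30 | grep -E "time|pos|gap|force"
python3 -m jog '[{"rx":0,"ry":0,"rz":0,"dx":0,"dy":0,"dz":-10,"hand":60},{"rx":0,"ry":0,"rz":0,"dx":0,"dy":0,"dz":-25,"hand":60},{"rx":0,"ry":0,"rz":0,"dx":0,"dy":0,"dz":-50,"hand":60},{"rx":0,"ry":0,"rz":0,"dx":0,"dy":0,"dz":-50,"hand":60},{"rx":0,"ry":0,"rz":0,"dx":0,"dy":0,"dz":-50,"hand":60}]' | grep -E "time|pos|gap|force"
python3 go.py 646.3 201.8 60 103.9
```

```text
time_s: 12.83
tool_pos: [0.6461, 0.0238, 0.0123]
wrist_force: [-0.9, -0.1, 1.0]
finger_gap: 0.0881
gripper_force: 0.0
time_s: 13.33
tool_pos: [0.6467, 0.0238, 0.0134]
wrist_force: [-2.0, 0.3, 5.0]
finger_gap: 0.0662
gripper_force: 30.0
time_s: 13.75
tool_pos: [0.6478, 0.0238, 0.0653]
wrist_force: [0.2, -0.3, -0.3]
finger_gap: 0.0652
gripper_force: 30.0
t 13.8 pos [647.8  23.8  65.3] yaw 84.7 tilt 0.20 gap 65.2 q6 5
dx 177.1 dy -17.9 dz 5.3 rz -19.2
```

```bash

python3 -m jog '[{"rx":0,"ry":0,"rz":-4,"dx":15,"dy":-2,"dz":0,"hand":60},{"rx":0,"ry":0,"rz":-9,"dx":45,"dy":-4,"dz":0,"hand":60},{"rx":0,"ry":0,"rz":-14,"dx":78,"dy":-8,"dz":0,"hand":60},{"rx":0,"ry":0,"rz":-19,"dx":111,"dy":-12,"dz":0,"hand":60},{"rx":0,"ry":0,"rz":-19,"dx":144,"dy":-15,"dz":0,"hand":60},{"rx":0,"ry":0,"rz":-19,"dx":168,"dy":-18,"dz":0,"hand":60},{"rx":0,"ry":0,"rz":-19,"dx":177,"dy":-18,"dz":0,"hand":60},{"rx":0,"ry":0,"rz":-19,"dx":177,"dy":-18,"dz":0,"hand":60}]' | grep -E "time|gap"
python3 -m jog '[{"rx":0,"ry":0,"rz":0,"dx":0,"dy":0,"dz":0,"hand":60},{"rx":0,"ry":0,"rz":0,"dx":0,"dy":0,"dz":0,"hand":60}]' | grep -E "time|gap|force"
python3 go.py 646.3 201.8 18.5 103.9
python3 - <<'E'
from h import *
c=camera("side"); a=c["color"][170:290,220:370,::-1]; cv2.imwrite("pics/s3.png",cv2.resize(a,None,fx=4,fy=4,interpolation=cv2.INTER_CUBIC))
E
```

```text
time_s: 14.42
finger_gap: 0.0661
time_s: 14.58
wrist_force: [0.5, -0.4, -0.2]
finger_gap: 0.0653
gripper_force: 30.0
t 14.6 pos [644.7 200.5  62.6] yaw 103.7 tilt 0.04 gap 65.3 q6 2
dx 0.9 dy 1.9 dz 44.1 rz -0.2
```

View pics/s3.png

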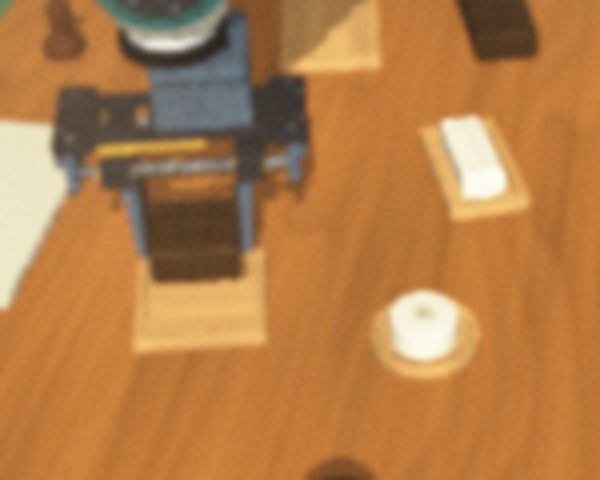

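The square brick is held at crop (197,235) above its tray. The cake sits in its tray at (425,325) and the bar in its own at (472,157). Lowering.

```bash

python3 -m jog '[{"rx":0,"ry":0,"rz":0,"dx":1,"dy":1,"dz":15,"hand":60},{"rx":0,"ry":0,"rz":0,"dx":1,"dy":1,"dz":28,"hand":60},{"rx":0,"ry":0,"rz":0,"dx":1,"dy":1,"dz":37,"hand":60},{"rx":0,"ry":0,"rz":0,"dx":1,"dy":1,"dz":41,"hand":60},{"rx":0,"ry":0,"rz":0,"dx":1,"dy":1,"dz":43,"hand":60},{"rx":0,"ry":0,"rz":0,"dx":1,"dy":1,"dz":44,"hand":60},{"rx":0,"ry":0,"rz":0,"dx":1,"dy":1,"dz":44,"hand":60}]' | grep -E "time|pos|gap|force"
python3 -m jog '[{"rx":0,"ry":0,"rz":0,"dx":0,"dy":0,"dz":0,"hand":72},{"rx":0,"ry":0,"rz":0,"dx":0,"dy":0,"dz":0,"hand":88},{"rx":0,"ry":0,"rz":0,"dx":0,"dy":0,"dz":0,"hand":88},{"rx":0,"ry":0,"rz":0,"dx":0,"dy":0,"dz":0,"hand":88},{"rx":0,"ry":0,"rz":0,"dx":0,"dy":0,"dz":-30,"hand":88},{"rx":0,"ry":0,"rz":0,"dx":0,"dy":0,"dz":-70,"hand":88},{"rx":0,"ry":0,"rz":0,"dx":0,"dy":0,"dz":-100,"hand":88},{"rx":0,"ry":0,"rz":0,"dx":0,"dy":0,"dz":-100,"hand":88}]'| grep -E "time|pos|gap|force"
python3 go.py 470.6 -234 118 107.4
```

```text
time_s: 15.22
tool_pos: [0.645, 0.2025, 0.0191]
wrist_force: [-6.1, -2.1, 14.1]
finger_gap: 0.0659
gripper_force: 30.0
time_s: 15.88
tool_pos: [0.6489, 0.2039, 0.1252]
wrist_force: [0.8, 0.8, 1.3]
finger_gap: 0.0879
gripper_force: 0.0
t 15.9 pos [648.9 203.9 125.2] yaw 103.7 tilt 0.46 gap 87.9 q6 2
dx -383.1 dy -277.1 dz 4.9 rz -3.7
```

```bash

python3 -m jog '[{"rx":0,"ry":0,"rz":0,"dx":-30,"dy":-21,"dz":0,"hand":88},{"rx":0,"ry":0,"rz":0,"dx":-60,"dy":-43,"dz":0,"hand":88},{"rx":0,"ry":0,"rz":0,"dx":-90,"dy":-65,"dz":0,"hand":88},{"rx":0,"ry":0,"rz":0,"dx":-120,"dy":-86,"dz":0,"hand":88},{"rx":0,"ry":0,"rz":0,"dx":-150,"dy":-108,"dz":0,"hand":88},{"rx":0,"ry":0,"rz":0,"dx":-180,"dy":-129,"dz":0,"hand":88},{"rx":0,"ry":0,"rz":0,"dx":-210,"dy":-151,"dz":0,"hand":88},{"rx":0,"ry":0,"rz":0,"dx":-240,"dy":-172,"dz":0,"hand":88}]' | grep -E "time"
python3 -m jog '[{"rx":0,"ry":0,"rz":-4,"dx":-30,"dy":-21,"dz":0,"hand":88},{"rx":0,"ry":0,"rz":-4,"dx":-60,"dy":-43,"dz":0,"hand":88},{"rx":0,"ry":0,"rz":-4,"dx":-90,"dy":-65,"dz":0,"hand":88},{"rx":0,"ry":0,"rz":-4,"dx":-120,"dy":-86,"dz":0,"hand":88},{"rx":0,"ry":0,"rz":-4,"dx":-143,"dy":-103,"dz":0,"hand":88},{"rx":0,"ry":0,"rz":-4,"dx":-143,"dy":-103,"dz":30,"hand":88},{"rx":0,"ry":0,"rz":-4,"dx":-143,"dy":-103,"dz":50,"hand":88},{"rx":0,"ry":0,"rz":-4,"dx":-143,"dy":-103,"dz":50,"hand":88}]' | grep -E "time"
python3 - <<'E'
from h import *
c=camera("top"); P=cloud(c); z=P[...,2]; hsv=cv2.cvtColor(c["color"],cv2.COLOR_RGB2HSV)
for n,mk,s,h in [("sq",(hsv[...,2]<85)&(z>.02),(247,173),.035),("round",(hsv[...,1]<90)&(hsv[...,2]>120)&(z>.018),(240,232),.029),("bar",(hsv[...,1]<90)&(hsv[...,2]>130),(311,236),.029)]:
    m=blob(mk,s); print(n,m.sum(),rect(P[m][:,:2]),"z",np.percentile(P[m][:,2],[10,50,90]).round(3))
E
python3 go.py 470.6 -234 12 107.4
```

```text
time_s: 16.55
time_s: 17.22
sq 506 c=(524.0,124.1) 374x78 long-axis 32.7deg z [0.033 0.037 0.04 ]
round 227 c=(470.4,217.6) 48x47 long-axis 46.9deg z [0.027 0.03  0.032]
bar 359 c=(434.8,-2.6) 92x85 long-axis 22.3deg z [0.026 0.031 0.034]
t 17.3 pos [ 467.9 -233.8   67.3] yaw 107.7 tilt 0.22 gap 88.0 q6 -47
dx -1.2 dy 2.7 dz 55.3 rz 0.3
```

```bash

python3 -m jog '[{"rx":0,"ry":0,"rz":0,"dx":-1,"dy":2,"dz":15,"hand":88},{"rx":0,"ry":0,"rz":0,"dx":-1,"dy":2,"dz":30,"hand":88},{"rx":0,"ry":0,"rz":0,"dx":-1,"dy":2,"dz":44,"hand":88},{"rx":0,"ry":0,"rz":0,"dx":-1,"dy":2,"dz":54,"hand":88},{"rx":0,"ry":0,"rz":0,"dx":-1,"dy":2,"dz":54,"hand":88},{"rx":0,"ry":0,"rz":0,"dx":-1,"dy":2,"dz":54,"hand":88}]' | grep -E "time|pos|gap|force"
python3 -m jog '[{"rx":0,"ry":0,"rz":0,"dx":0,"dy":0,"dz":0,"hand":70},{"rx":0,"ry":0,"rz":0,"dx":0,"dy":0,"dz":0,"hand":56},{"rx":0,"ry":0,"rz":0,"dx":0,"dy":0,"dz":0,"hand":54},{"rx":0,"ry":0,"rz":0,"dx":0,"dy":0,"dz":0,"hand":54},{"rx":0,"ry":0,"rz":0,"dx":0,"dy":0,"dz":0,"hand":54},{"rx":0,"ry":0,"rz":0,"dx":0,"dy":0,"dz":0,"hand":54},{"rx":0,"ry":0,"rz":0,"dx":0,"dy":0,"dz":0,"hand":54}]' 40 | grep -E "time|pos|gap|force"
python3 -m jog '[{"rx":0,"ry":0,"rz":0,"dx":0,"dy":0,"dz":-10,"hand":54},{"rx":0,"ry":0,"rz":0,"dx":0,"dy":0,"dz":-25,"hand":54},{"rx":0,"ry":0,"rz":0,"dx":0,"dy":0,"dz":-50,"hand":54},{"rx":0,"ry":0,"rz":0,"dx":0,"dy":0,"dz":-50,"hand":54},{"rx":0,"ry":0,"rz":0,"dx":0,"dy":0,"dz":-50,"hand":54}]' | grep -E "time|pos|gap|force"
python3 go.py 628.7 -212.4 60 102.1
```

```text
time_s: 17.77
tool_pos: [0.4717, -0.2346, 0.0154]
wrist_force: [0.8, 0.3, 0.1]
finger_gap: 0.0882
gripper_force: 0.0
time_s: 18.35
tool_pos: [0.4715, -0.2347, 0.0153]
wrist_force: [-2.8, 1.4, 7.5]
finger_gap: 0.0597
gripper_force: 40.0
time_s: 18.77
tool_pos: [0.4721, -0.235, 0.0661]
wrist_force: [0.8, 0.0, -3.2]
finger_gap: 0.0597
gripper_force: 40.0
t 18.8 pos [ 472.1 -235.    66.1] yaw 107.7 tilt 0.14 gap 59.7 q6 -47
dx -26.1 dy 156.0 dz 6.4 rz 5.6
```

```bash

python3 -m jog '[{"rx":0,"ry":0,"rz":2,"dx":-2,"dy":15,"dz":0,"hand":54},{"rx":0,"ry":0,"rz":4,"dx":-7,"dy":42,"dz":0,"hand":54},{"rx":0,"ry":0,"rz":5.6,"dx":-12,"dy":74,"dz":0,"hand":54},{"rx":0,"ry":0,"rz":5.6,"dx":-18,"dy":106,"dz":0,"hand":54},{"rx":0,"ry":0,"rz":5.6,"dx":-22,"dy":134,"dz":0,"hand":54},{"rx":0,"ry":0,"rz":5.6,"dx":-26,"dy":156,"dz":0,"hand":54},{"rx":0,"ry":0,"rz":5.6,"dx":-26,"dy":156,"dz":0,"hand":54},{"rx":0,"ry":0,"rz":5.6,"dx":-26,"dy":156,"dz":0,"hand":54}]' | grep -E "time|gap"
python3 -m jog '[{"rx":0,"ry":0,"rz":0,"dx":0,"dy":0,"dz":0,"hand":54},{"rx":0,"ry":0,"rz":0,"dx":0,"dy":0,"dz":0,"hand":54}]' | grep -E "time|gap|force"
python3 go.py 628.7 -212.4 20.5 102.1
python3 - <<'E'
from h import *
c=camera("side"); a=c["color"][100:220,230:380,::-1]; cv2.imwrite("pics/s4.png",cv2.resize(a,None,fx=4,fy=4,interpolation=cv2.INTER_CUBIC))
E
```

```text
time_s: 19.43
finger_gap: 0.0597
time_s: 19.6
wrist_force: [-0.2, -0.1, -2.3]
finger_gap: 0.0594
gripper_force: 40.0
t 19.6 pos [ 626.6 -211.9   64.1] yaw 102.1 tilt 0.10 gap 59.4 q6 -33
dx -1.0 dy 2.0 dz 43.6 rz -0.0
```

View pics/s4.png

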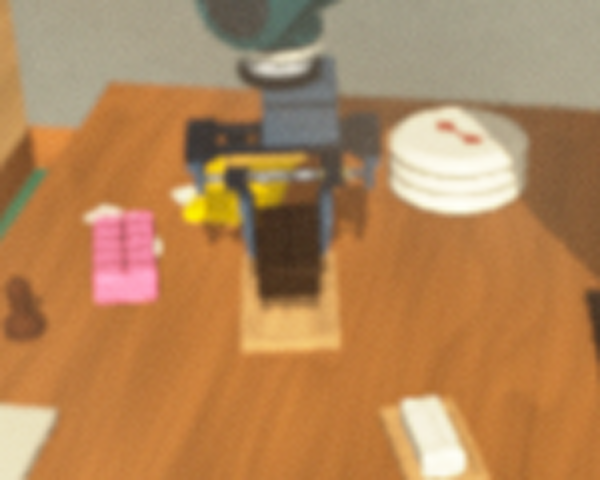

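The long brick hangs level at crop (288,250) over its tray. Lowering and releasing.

```bash

python3 -m jog '[{"rx":0,"ry":0,"rz":0,"dx":-1,"dy":1,"dz":15,"hand":54},{"rx":0,"ry":0,"rz":0,"dx":-1,"dy":1,"dz":28,"hand":54},{"rx":0,"ry":0,"rz":0,"dx":-1,"dy":1,"dz":37,"hand":54},{"rx":0,"ry":0,"rz":0,"dx":-1,"dy":1,"dz":40,"hand":54},{"rx":0,"ry":0,"rz":0,"dx":-1,"dy":1,"dz":42,"hand":54},{"rx":0,"ry":0,"rz":0,"dx":-1,"dy":1,"dz":43,"hand":54},{"rx":0,"ry":0,"rz":0,"dx":-1,"dy":1,"dz":43,"hand":54}]' | grep -E "time|pos|gap|force"
python3 -m jog '[{"rx":0,"ry":0,"rz":0,"dx":0,"dy":0,"dz":0,"hand":66},{"rx":0,"ry":0,"rz":0,"dx":0,"dy":0,"dz":0,"hand":85},{"rx":0,"ry":0,"rz":0,"dx":0,"dy":0,"dz":0,"hand":85},{"rx":0,"ry":0,"rz":0,"dx":0,"dy":0,"dz":0,"hand":85},{"rx":0,"ry":0,"rz":0,"dx":0,"dy":0,"dz":-30,"hand":85},{"rx":0,"ry":0,"rz":0,"dx":0,"dy":0,"dz":-70,"hand":85},{"rx":0,"ry":0,"rz":0,"dx":0,"dy":0,"dz":-110,"hand":85},{"rx":0,"ry":0,"rz":0,"dx":0,"dy":0,"dz":-150,"hand":85}]'| grep -E "time|pos|gap|force"
python3 -m jog '[{"rx":0,"ry":0,"rz":0,"dx":-30,"dy":0,"dz":-20,"hand":85},{"rx":0,"ry":0,"rz":0,"dx":-70,"dy":0,"dz":-40,"hand":85},{"rx":0,"ry":0,"rz":0,"dx":-110,"dy":0,"dz":-50,"hand":85},{"rx":0,"ry":0,"rz":0,"dx":-150,"dy":0,"dz":-50,"hand":85},{"rx":0,"ry":0,"rz":0,"dx":-190,"dy":0,"dz":-50,"hand":85},{"rx":0,"ry":0,"rz":0,"dx":-230,"dy":0,"dz":-50,"hand":85},{"rx":0,"ry":0,"rz":0,"dx":-250,"dy":0,"dz":-50,"hand":85},{"rx":0,"ry":0,"rz":0,"dx":-250,"dy":0,"dz":-50,"hand":85}]'| grep -E "time|pos|gap|force"
python3 - <<'E'
from h import *
c=camera("top"); P=cloud(c); z=P[...,2]; hsv=cv2.cvtColor(c["color"],cv2.COLOR_RGB2HSV)
k=np.ones((3,3),np.uint8)
for n,mk,s,h in [("sq 646,202",(hsv[...,2]<90)&(z>.018)&(z<.045),(247,173),.035),("long 629,-212",(hsv[...,2]<90)&(z>.018)&(z<.045),(385,181),.035),("round 469,216",(hsv[...,1]<90)&(hsv[...,2]>120)&(z>.015),(240,232),.029),("bar 461,5",(hsv[...,1]<90)&(hsv[...,2]>130)&(z>.015),(311,236),.029)]:
    m=blob(cv2.morphologyEx(mk.astype(np.uint8),cv2.MORPH_OPEN,k),s); ct=max(cv2.findContours(m.astype(np.uint8),0,1)[0],key=len)[:,0]; print(n,m.sum(),rect(ray(c,ct,h)),"z",np.percentile(P[m][:,2],[10,50,90]).round(3))
cv2.imwrite("pics/top2.png",cv2.resize(c["color"][100:300,140:500,::-1],None,fx=2.2,fy=2.2,interpolation=cv2.INTER_CUBIC))
E
```

```text
time_s: 20.23
tool_pos: [0.6293, -0.2128, 0.0219]
wrist_force: [-0.2, -0.1, -3.2]
finger_gap: 0.0599
gripper_force: 40.0
time_s: 20.9
tool_pos: [0.6289, -0.2126, 0.1738]
wrist_force: [1.4, -0.5, -0.6]
finger_gap: 0.085
gripper_force: 0.0
time_s: 21.57
tool_pos: [0.6815, -0.4613, 0.2217]
wrist_force: [1.2, -0.4, 0.6]
finger_gap: 0.0849
gripper_force: 0.0
sq 646,202 497 c=(644.2,200.6) 67x66 long-axis 13.5deg z [0.033 0.037 0.04 ]
long 629,-212 876 c=(628.4,-209.3) 130x60 long-axis -77.6deg z [0.033 0.036 0.04 ]
round 469,216 230 c=(471.7,217.4) 46x46 long-axis -89.1deg z [0.027 0.03  0.033]
bar 461,5 175 c=(466.6,21.2) 69x31 long-axis -44.1deg z [0.027 0.031 0.034]
```

View pics/top2.png

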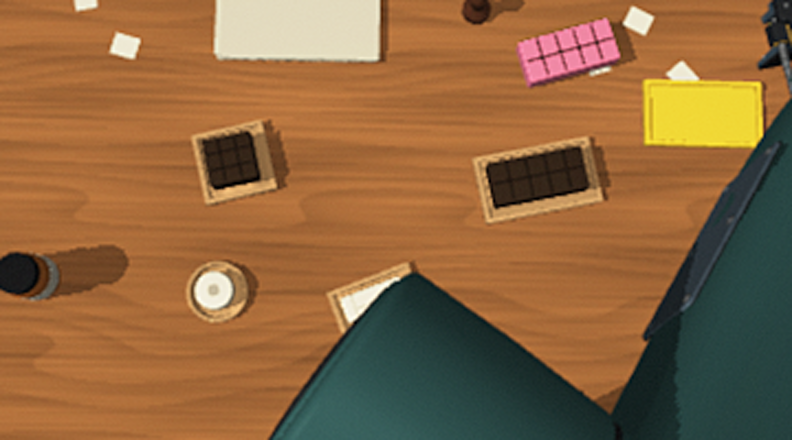

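All four pieces lie flat in their trays: square (230,158), long (537,177), cake (213,290). The bar is partly hidden by the arm at (370,300), but I measured it earlier about 3 mm off centre. Handing in.

```bash
python3 -c "
from station import workorder; print(workorder.finish_job())"
```

```text
the job is handed in; nothing more can be done
None
```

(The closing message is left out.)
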